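Press the heel lifts home under the jig cover

ROBOT

A 7-joint arm with a two-finger parallel gripper is mounted at the origin on the work surface. World frame = base frame: x ahead of the robot, y to its left, z up, the work surface at z = 0. Lengths are in m, angles in rad, forces in N, time in s.
With the tool pointing down it reaches from about 0.425 to 0.925 m from the base axis. Payload 6.8 kg.
Tool frame: the origin (TCP) lies at the very end of the fingers, on their centre line; the grasp point (between the pads) lies 19 mm behind it; z points along the fingers, y is the line along which they close (so a half turn about z gives the same grasp; the last joint's range is limited). The gripper opens to 85 mm and grips with 20 to 120 N. Pads are 22 mm wide; open, the fingers measure 114 mm over their backs; the gripper's body (76 mm by 85 mm) begins 54 mm behind the grasp point. The pads swing forward as they close: fully open they stand 13 mm farther back than shut.
Start: joints at [1.145, 0.477, 0.022, 1.555, -0.011, 1.109, -0.083], TCP at [0.211, -0.641, 0.231] pointing down, gripper open.
Joint ranges: [-2.96, 2.96], [-0.34, 2.1], [-1.41, 1.46], [0.24, 2.44], [-1.37, 4.51], [0.17, 1.92], [-2.96, 2.96]. Speed limits (rad/s): [2.39, 2.39, 3.14, 3.14, 3.14, 3.14, 3.14].

INTERFACE

Orientations are given as a unit quaternion [w, x, y, z].
In Python, from station import monitor, eyes, bot gives the robot as it stands.
- The arm moves only by the tool creep_tool, called after "Request:" as name(argument=value, ...) on one line, values as JSON. Schema: {"type":"object","properties":{"rows":{"type":"array","items":{"type":"object","properties":{"x":{"type":"number"},"y":{"type":"number"},"z":{"type":"number"},"turn":{"type":"number"},"jaw":{"type":"number"}},"additionalProperties":false,"required":["jaw"]},"minItems":1,"maxItems":20},"force":{"type":"number"},"only":{"type":"string"},"quiet":{"type":"boolean"},"lines":{"type":"string"}},"required":["rows"],"additionalProperties":false}. rows is a list of rows, 1 to 20 of them, each an object with the fields x, y, z (the shift in normalised numbers (1 is 40 cm)), turn (a turn about the tool's z in parts of the range, where 1.0 means pi rad), jaw (the opening from 0.0 (shut) to 1.0 (fully open)); a field left out counts as zero (the opening has to be given); each row shifts and turns the commanded pose from where the row before left it, along the tool's axes as they then stand; what a row does not reach is not made up. A row lasts 1/10 s, in which the tool goes at most 0.05 m and 0.15 rad, less where a joint would pass 70% of its speed; a pose out of reach is approached as far as the arm can. The fingers move at their own pace and stop on an object; force is the grip in N (left out, the last holds). Time passes only in rows, so rows that do not move let the fingers close. The tool returns the time, the measured TCP pose, the force, the opening and the grip force at its end. only (a regular expression) keeps the lines of the reply that match it, lines (a string "A,B") keeps lines A to B, and quiet returns only ok. Shift and turn numbers lie between -1 and 1, and a call with a number outside is refused. Input that does not fit is refused with a message, and nothing moves.
- monitor.get_obs(): the state, without advancing time (a new reading comes with each control period).
- eyes.read_camera(name): name is "side" or "top" or "wrist"; returns the picture (400x640x3 uint8, blue, green, red); there is no depth.
- eyes.camera_info(name): a dict with "vertical_fov" (degrees; the focal length in pixels is half the picture's height over the tangent of half this angle, whatever the lens; pixels are square), "cx", "cy" (the principal point, pixels), "k1" (the pictures are not rectified: a ray, as slopes to the right and down, at radius r is drawn at 1 + k1 r^2 times it, then the intrinsics apply), "view" (4x4, takes a point from world to camera coordinates); the wrist camera has in their place "hand_eye" (4x4, takes a point from camera to tool coordinates, whose origin is the TCP and whose axes are the flange's). Camera axes: x right, y up, looking along -z (the intrinsics and any distortion apply to the point x, -y, -z); pixel columns grow to the right and rows downward; lengths in m; the calibration is good to about 2 mm. A picture is of the moment at which its call begins: read the wrist's pose just before it. camera_info takes no time and is no camera call.
- bot.hand_in(): hands the job in; it is judged then, once.
The state is a dict: "t": time; "q": joint angles; "joint_vel": joint speeds; "joint_torque": joint torques, N m; "eef_pos": TCP position; "tool_rot": TCP orientation; "contact_force": force on the tool from outside, world axes, zero at the start; "torque": the same for the moment, N m; "gripper_width": opening from 0.0 (shut) to 1.0 (fully open); "grasp_force": force on a finger pad.
Only numpy, scipy, OpenCV 4.12 (cv2) and the standard library are available. Lean on these libraries where they do the work, as an engineer would, in place of code of your own. Each camera call takes 0.05 s, during which the arm holds its last target. There are 200 camera calls.

TASK

Take the red-handled press cover and lower it over the steel pin of the green heel-gluing jig, turned to match the heel-shaped leather stack, working it about until the hidden pin slips into the cover's socket and the cover drops onto the leather. Then press it down against the springs as far as it goes and finish while still holding it down there, so that the glue can grip. Leave everything else on the bench where it is.

Things in the scene. Friction and masses are not known exactly. Their poses are not given: they have to be found in the camera images.
- cover: Loose aluminium press cover, about 0.36 kg, flat on the bench left or right of the jig: heel-shaped plate 84 x 66 mm, 20 mm thick, with a red upright bar handle on top. Origin: centre of the pin socket's mouth, on the underside. x runs to the straight front edge, 34 mm from the origin; the rounded back edge is 50 mm behind it; z up.
- cover_socket (a point): Centre of the mouth of the cover's pin socket, same point as the cover's origin. The socket is a round blind hole in the underside, 14 mm in diameter, 20 mm deep, its mouth chamfered 2 mm; the handle stands over it and hides it from above.
- cover_handle (a point): Centre of the top of the red handle, 60 mm straight above the cover's origin. The handle is 60 mm long (cover x), 22 mm wide (cover y) and stands 40 mm above the plate's top.
- cover_front (a point): Middle of the straight front edge of the cover, on the plate's top face: 34 mm ahead (cover x) of the origin, 20 mm up.
- jig: Fixed jig: green base plate 160 x 110 mm, 18 mm thick, with an upright steel pin and, around it, the spring-carried leather heel lifts. Origin: on the pin's axis, at bench height. x points to the straight front edge of the heel-shaped stack (33 mm from the pin), the rounded back is at -x; z up. The cover fits with its x along the jig's x. The base reaches 88 mm behind and 72 mm ahead of the pin.
- pin_tip (a point): Top of the jig's fixed pin, 55 mm above the bench. The pin is 10 mm in diameter, its top 3 mm tapered to 5 mm. It stands 8 mm above the unpressed leather, whose top is 47 mm above the bench: the cover drops about 8 mm when the pin enters.
- lifts (a joint): How far the spring-carried stack of leather lifts is pressed down, in m: 0 at rest, 0.008 at its stop. It starts to give at about 7 N and needs about 16 N at the stop, the weight of the cover included. The stack springs back when let go.
- spare_cover: Spare cover with a blue handle, like the red one but smaller (plate 71 x 56 mm). Starts on the bench on the other side of the jig from the red one. Not to be used. Origin as for the red cover.
- dye_bottle: Dark green glass bottle, 54 mm in diameter, 160 mm tall, beyond the jig. Origin: centre of its underside.
- glue_tin: Tin, 76 mm in diameter, 85 mm tall, beyond the jig. Origin: centre of its underside.
- hammer: Hammer lying across the bench beyond the jig, handle along its x. Origin on its underside.
- saucer: White saucer, 130 mm in diameter, 18 mm high, at the robot's far left. Origin: centre of its underside.
- glue_brush: Brush lying at the left. Origin on its underside, x along its length.
- cream_jar: Small jar with a brass-coloured lid, 60 mm in diameter, 50 mm tall, at the right. Origin: centre of its underside.
Not all that is in view belongs to the job. Leave any turquoise look-alike of the cover alone. Leave any purple look-alike of the jig alone.

How it is judged:
On the way:
1. the red-handled cover is over the pin, the pin at least 4 mm into its socket, turned to match the jig (horizontal distance between cover_socket and pin_tip below 0.0035 m and angle between cover's own z axis and vertical below 0.12 rad and angle between the x axis of cover and the x axis of jig, either way round below 0.2 rad and x of cover_front in the frame of jig above 0.02 m and z of cover_socket in the frame of jig below 0.051 m), for 0.05 s.
At the end, for the whole second after the job is handed in: The red cover sits on the pin (socket within 3.5 mm of its axis, level within 0.12 rad, turned as the jig within 0.2 rad), still, underside under 42 mm above the bench, the stack pressed more than 6.2 mm of its 8 mm, and the fingers still bear on the cover with over 2 N (horizontal distance between cover_socket and pin_tip below 0.0035 m and angle between cover's own z axis and vertical below 0.12 rad and angle between the x axis of cover and the x axis of jig, either way round below 0.2 rad and x of cover_front in the frame of jig above 0.02 m and z of cover_socket in the frame of jig below 0.042 m and value of joint lifts above 0.0062 m and contact force between the fingers and cover above 2 N and linear speed of cover below 0.02 m/s); the arm keeps its last pose, push and grip.
It fails at once if the spare cover, dye bottle, glue tin, hammer, saucer, brush or cream jar is moved by more than 30 mm (distance of any of spare_cover, dye_bottle, glue_tin, hammer, saucer, glue_brush, cream_jar from where it was at the start of the episode above 0.03 m).
It also fails if it takes over 38 s, if anything falls off the work surface, if the arm or the gripper's body presses on something with over 40 N, if the wrist force passes 120 N, or if a joint passes its speed limit or range.

## Working session

There is one attempt and no reset: what is moved stays moved. The work goes in short steps, Python scripts to look and compute and a tool call to move; the robot and the scene stay as the last step left them, time stands still between calls to the robot, and variables do not carry over. Pictures are saved under pics/ and viewed, at most 10 in all, crops included, and the job is handed in when it is done.

```bash
ls; mkdir -p pics; python3 - <<'E'
from station import monitor, eyes, bot
import cv2,numpy as np
print(monitor.get_obs())
for n in("top","side","wrist"): print(n,eyes.camera_info(n))
a=eyes.read_camera("top");b=eyes.read_camera("side")
cv2.imwrite("pics/top.png",a);cv2.imwrite("pics/side.png",b)
E
```

```text
pics
{'t': 0.0, 'q': array([ 1.14494289,  0.47781069,  0.02233268,  1.55642333, -0.01155054,
        1.10928453, -0.08311641]), 'joint_vel': array([ 5.11216805e-04, -1.63289664e-06, -6.43837380e-04,  3.88743688e-04,
        6.36743185e-04, -3.07755913e-04, -1.65067828e-03]), 'joint_torque': array([-8.60851674e-05, -5.96448183e+01,  1.60806946e+00, -2.81192994e+01,
        1.25661868e-02,  9.41758510e-03,  1.76048854e-05]), 'eef_pos': array([ 0.21071846, -0.64066135,  0.23033033]), 'tool_rot': array([-8.80358316e-04,  9.87406075e-01,  1.58203775e-01, -1.84272848e-04]), 'contact_force': array([ 0.26306008,  0.93109087, -0.83384217]), 'torque': array([ 0.01304868, -0.00405718,  0.01169625]), 'grasp_force': 0.0, 'gripper_width': 0.9986580674598363}
top {'vertical_fov': 45.142910126368506, 'cx': 314.0310600534714, 'cy': 190.1727424862996, 'k1': -0.12327969275694366, 'view': array([[ 0.02257623, -0.99969876, -0.00962848,  0.00278177],
       [ 0.99113946,  0.02111992,  0.13113551, -0.55778642],
       [-0.13089265, -0.01250371,  0.99131769, -1.62467021],
       [ 0.        ,  0.        ,  
[... 177 characters left out ...]
 -0.48666646,  0.00875062, -0.49927655],
       [ 0.28064075,  0.51826329,  0.80786381, -0.23187435],
       [-0.39769535, -0.70324883,  0.58930425, -1.6596079 ],
       [ 0.        ,  0.        ,  0.        ,  1.        ]])}
wrist {'vertical_fov': 67.3952259643339, 'cx': 320.9063816101747, 'cy': 202.05232463698337, 'k1': -0.042182918728144767, 'hand_eye': array([[ 1.86083560e-04,  9.49958076e-01,  3.12377366e-01,
         8.06148147e-02],
       [ 9.99999664e-01,  7.27512556e-05, -8.16941841e-04,
         1.95771423e-04],
       [-7.98786345e-04,  3.12377413e-01, -9.49957743e-01,
        -1.43574974e-01],
       [ 0.00000000e+00,  0.00000000e+00,  0.00000000e+00,
         1.00000000e+00]])}
```

View pics/top.png

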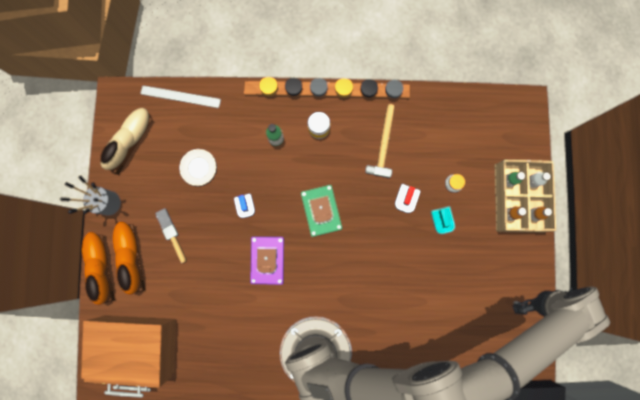

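View pics/side.png

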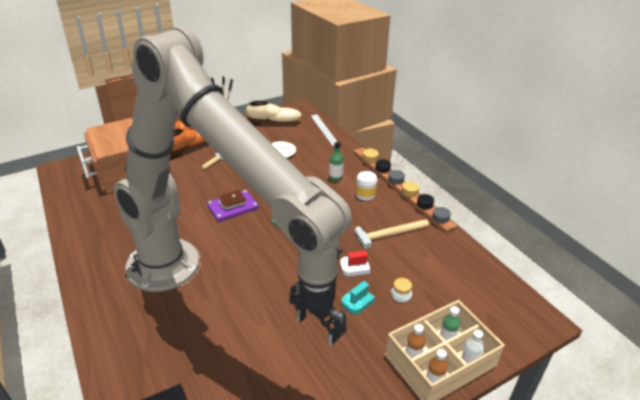

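The top view shows the red cover at (408,197) and its turquoise look-alike at (443,220). The blue spare is at (244,205), the green jig at (321,210) and the purple look-alike jig at (266,260). The side view shows the red cover at (355,263), and the arm hides the jig. The red-handled white cover and the green jig fit the task description, so I'll confirm them in one crop and measure.

```bash
cat > h.py <<'E'
from station import monitor, eyes, bot
import cv2,numpy as np
from scipy.spatial.transform import Rotation as R
def tool():
    o=monitor.get_obs(); T=np.eye(4); w,x,y,z=o["tool_rot"]
    T[:3,:3]=R.from_quat([x,y,z,w]).as_matrix(); T[:3,3]=o["eef_pos"]; return T,o
def shot(n):
    T,_=tool(); im=eyes.read_camera(n); i=eyes.camera_info(n)
    C=T@i["hand_eye"] if n=="wrist" else np.linalg.inv(i["view"])
    return im,i,C
def ray(p,i,C):
    f=200/np.tan(np.radians(i["vertical_fov"])/2)
    d=(np.atleast_2d(p).astype(float)-[i["cx"],i["cy"]])/f
    u=cv2.undistortPoints(d[:,None],np.eye(3),np.array([i["k1"],0,0,0,0.]))[:,0]
    v=np.c_[u[:,0],-u[:,1],-np.ones(len(u))]@C[:3,:3].T
    return C[:3,3],v/np.linalg.norm(v,axis=1)[:,None]
def plane(p,i,C,z):
    o,v=ray(p,i,C); return o+v*((z-o[2])/v[:,2])[:,None]
def tri(a,b):  # a,b=(p,i,C)
    (o,v),(q,w)=ray(*a),ray(*b); v=v[0];w=w[0]
    s=np.linalg.lstsq(np.c_[v,-w],q-o,rcond=None)[0]
    A=o+v*s[0];B=q+w*s[1]; return (A+B)/2,np.linalg.norm(A-B)
HSV={"red":[(0,150,80),(5,255,255)],"green":[(65,100,60),(83,255,255)],"white":[(0,0,170),(180,50,255)]}
def blob(im,c,box=None):
    h=cv2.cvtColor(im,cv2.COLOR_BGR2HSV); m=cv2.inRange(h,*map(np.array,HSV[c]))
    if c=="red": m|=cv2.inRange(h,np.array((174,150,80)),np.array((180,255,255)))
    if box: k=np.zeros_like(m);k[box[1]:box[3],box[0]:box[2]]=1;m*=k
    cs,_=cv2.findContours(m,cv2.RETR_EXTERNAL,cv2.CHAIN_APPROX_NONE)
    return max(cs,key=cv2.contourArea)
def cen(c): m=cv2.moments(c); return np.array([m["m10"]/m["m00"],m["m01"]/m["m00"]])
E
python3 - <<'E'
from h import *
a=shot("top");b=shot("side")
ca=blob(a[0],"red",(380,170,430,220));cb=blob(b[0],"red",(335,245,380,290))
print(cen(ca),cv2.contourArea(ca),cen(cb),cv2.contourArea(cb))
print("red",tri((cen(ca),*a[1:]),(cen(cb),*b[1:])))
g=blob(a[0],"green",(290,170,350,250)); r=cv2.minAreaRect(g);print(r,plane(cv2.boxPoints(r),*a[1:],.018))
c1=cv2.resize(a[0][175:245,290:460],None,fx=4,fy=4,interpolation=cv2.INTER_CUBIC)
cv2.imwrite("pics/crop1.png",c1)
E
```

```text
[409.0610687  194.82188295] 65.5 [357.54979424 256.69382716] 202.5
red (array([ 0.54602612, -0.31115984,  0.05000834]), np.float64(0.0014794788396621467))
((321.1176452636719, 210.4705810546875), (44.626548767089844, 30.074417114257812), 75.96376037597656) [[ 0.55101526  0.060152    0.018     ]
 [ 0.57889518 -0.04119913  0.018     ]
 [ 0.42850403 -0.08141044  0.018     ]
 [ 0.40115008  0.01888702  0.018     ]]
```

View pics/crop1.png

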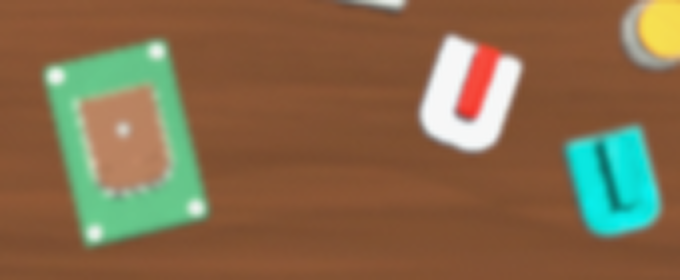

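The crop confirms both: a white plate with a red handle, straight edge up and to the right, and the green jig with the brown stack and pin. The triangulated handle height of 0.05 m is consistent, because its blob includes the sides. Now I'll turn and go above the cover.

The manual's scale: shifts go in shares of 40 cm and turns go in shares of pi rad. Converting my numbers, -0.04 m is -0.1, 0.024 m is 0.06, 0.145 rad is 0.0462.

Request:
creep_tool(rows=[{"turn": 0.0462,"jaw": 1},{"turn": 0.0462,"jaw": 1},{"turn": 0.0462,"jaw": 1},{"turn": 0.0462,"jaw": 1},{"x": 0.06,"y": -0.1,"jaw": 1},{"x": 0.06,"y": -0.1,"jaw": 1},{"x": 0.06,"y": -0.1,"jaw": 1},{"x": 0.06,"y": -0.1,"jaw": 1},{"x": 0.06,"y": -0.1,"jaw": 1},{"x": 0.06,"y": -0.1,"jaw": 1},{"x": 0.06,"y": -0.1,"jaw": 1},{"x": 0.06,"y": -0.1,"jaw": 1},{"jaw": 1},{"jaw": 1}])

```text
t: 1.6
eef_pos: [0.4803, -0.3805, 0.231]
tool_rot: [-0.0, 0.992, -0.129, -0.0]
contact_force: [-0.4, -0.7, 0.3]
gripper_width: 0.999
grasp_force: 0.0
```

```bash
python3 - <<'E'
from h import *
s=shot("wrist");cv2.imwrite("pics/w1.png",s[0]);np.savez("w1.npz",C=s[2]);print(tool()[0][:3])
E
```

```text
[[ 9.65876601e-01 -2.59001542e-01 -7.69468708e-04  4.78936464e-01]
 [-2.59001820e-01 -9.65876792e-01 -2.84501821e-04 -3.82171515e-01]
 [-6.69525557e-04  4.74087448e-04 -9.99999663e-01  2.31104336e-01]]
```

View pics/w1.png

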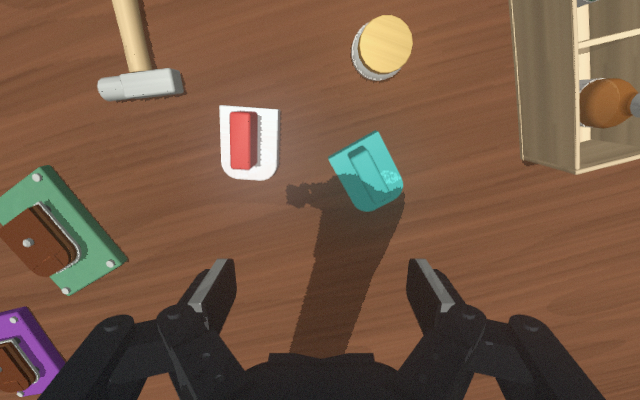

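The wrist view shows the red cover at (245,140), straight edge up, with the turquoise one at (367,172) and the jig pin at (28,243). I'll move closer to the cover and take the second view.

Scaled: -0.04 m is -0.1, 0.024 m is 0.06.

Request:
creep_tool(rows=[{"x": 0.06,"y": -0.1,"jaw": 1},{"x": 0.06,"y": -0.1,"jaw": 1},{"jaw": 1},{"jaw": 1}])

```text
t: 2.05
eef_pos: [0.5461, -0.3175, 0.2311]
tool_rot: [0.0, 0.991, -0.131, -0.0]
contact_force: [0.2, -0.4, 0.7]
gripper_width: 1.002
grasp_force: 0.0
```

```bash
cat > m.py <<'E'
from h import *
import sys
s=shot("wrist");cv2.imwrite("pics/%s.png"%sys.argv[1],s[0])
w1=(cv2.imread("pics/w1.png"),s[1],np.load("w1.npz")["C"])
for n,(im,i,C),bx in(("w1",w1,(200,90,300,200)),("now",s,None)):
    c=blob(im,"red",bx);r=cv2.minAreaRect(c);print(n,r,cv2.contourArea(c))
    h=plane(cv2.boxPoints(r),i,C,.06);e=[h[1]-h[0],h[2]-h[1]];L=max(e,key=np.linalg.norm)
    print(" handle@.06",h.mean(0),[np.linalg.norm(x) for x in e],np.arctan(L[1]/L[0]))
    x,y,w,hh=cv2.boundingRect(c);p=blob(im,"white",(max(x-70,0),max(y-70,0),x+w+70,y+hh+70))
    q=plane(p[:,0].astype(float),i,C,.02);rr=cv2.minAreaRect((q[:,:2]*1e4).astype(np.float32));print(" plate@.02",np.array(rr[0])/1e4,np.array(rr[1])/1e4,np.radians(rr[2]))
T,o=tool();print(T[:3,3],np.arctan2(T[1,0],T[0,0]))
E
python3 m.py w2
```

```text
w1 ((238.95285034179688, 113.08491516113281), (4.807619094848633, 17.44478988647461), 74.05460357666016) 16.5
 handle@.06 [ 0.57120874 -0.31876855  0.06      ] [np.float64(0.018003688251509786), np.float64(0.004622112996656996)] 1.5676336811107605
 plate@.02 [ 0.53653042 -0.3071772 ] [0.06716031 0.08537546] 1.2445335269137252
now ((318.07647705078125, 184.50587463378906), (13.449687957763672, 23.970815658569336), 49.398704528808594) 91.5
 handle@.06 [ 0.54408834 -0.31399813  0.06      ] [np.float64(0.026236157453083164), np.float64(0.01471109110524032)] -1.1138435687961021
 plate@.02 [ 0.55301968 -0.3129197 ] [0.06743416 0.05069455] 1.2413108356786202
[ 0.54504025 -0.31895717  0.23109122] -0.2645241073730977
```

View pics/w2.png

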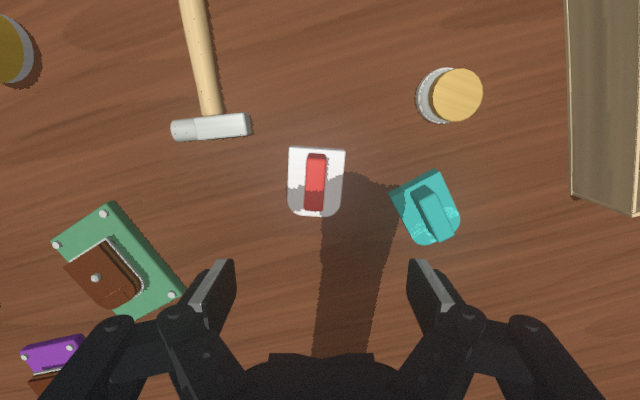

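The second view has the cover at (316,182) and the pin at (96,278). The red mask is too tight, so I'll loosen it and use a saved view to triangulate.

```bash
sed -i 's/"red":\[(0,150,80),(5,255,255)\]/"red":[(0,160,50),(7,255,255)]/; s/(174,150,80)/(168,120,50)/' h.py
cat > m2.py <<'E'
from h import *
T,_=tool();i=eyes.camera_info("wrist");C2=T@i["hand_eye"]
V=[(cv2.imread("pics/w1.png"),np.load("w1.npz")["C"],(215,90,275,190)),(cv2.imread("pics/w2.png"),C2,(285,140,350,220))]
def top(im,bx): # bright top face of handle
    h=cv2.cvtColor(im,cv2.COLOR_BGR2HSV)
    m=cv2.inRange(h,(0,120,0),(9,255,255))|cv2.inRange(h,(165,120,0),(180,255,255))
    k=np.zeros_like(m);k[bx[1]:bx[3],bx[0]:bx[2]]=1;m*=k
    t,_=cv2.threshold(h[...,2][m>0],0,255,cv2.THRESH_OTSU);print("otsu",t,(m>0).sum())
    out=[]
    for mm in(m,m*(h[...,2]>t)):
        c=max(cv2.findContours(mm,0,1)[0],key=cv2.contourArea);out.append(c)
    return out
P=[]
for im,C,bx in V:
    a,b=top(im,bx)
    for c in(a,b):
        r=cv2.minAreaRect(c);print(np.round(r[0],1),np.round(r[1],1),r[2])
        q=plane(c[:,0].astype(float),i,C,.06);rr=cv2.minAreaRect((q[:,:2]*1e4).astype(np.float32));print("  @.06",np.array(rr[0])/1e4,np.array(rr[1])/1e4,np.radians(rr[2]))
    P.append([cen(a),cen(b)])
for k in(0,1): print(tri((P[0][k],i,V[0][1]),(P[1][k],i,C2)))
# pin (bright dot) 
for k,(im,C,p) in enumerate([(V[0][0],V[0][1],(28,243)),(V[1][0],C2,(96,278))]):
    c=im[p[1]-9:p[1]+10,p[0]-9:p[0]+10];m=cv2.inRange(cv2.cvtColor(c,cv2.COLOR_BGR2HSV),(0,0,110),(180,90,255))
    q=cen(max(cv2.findContours(m,0,1)[0],key=cv2.contourArea))+np.array(p)-9;P.append(q);print("pin px",q,(m>0).sum(),plane(q,i,C,.055))
print(tri((P[2],i,V[0][1]),(P[3],i,C2)))
E
python3 m2.py
```

```text
otsu 200.0 1161
[240.5 140. ] [56. 21.] 90.0
  @.06 [ 0.54457051 -0.31082141] [0.02132426 0.05898682] 1.2241494256141496
[239. 140.] [56. 18.] 90.0
  @.06 [ 0.54459668 -0.30944883] [0.0188419  0.05774978] 1.2400124114891522
otsu 182.0 1055
[314.8 181.9] [19.2 56.5] 3.1798300743103027
  @.06 [ 0.54594624 -0.31254426] [0.02055546 0.06312444] 1.2391402262321511
[315.  174.9] [18.9 32.6] 3.1798300743103027
  @.06 [ 0.55388081 -0.31506121] [0.02008921 0.03596178] 1.2366071605613222
(array([ 0.54640094, -0.312232  ,  0.06108411]), np.float64(0.001945514967449931))
(array([ 0.54918941, -0.31149325,  0.05301059]), np.float64(0.009963955146167689))
pin px [ 26.25581395 242.73643411] 56 [[ 0.49858256 -0.00961376  0.055     ]]
pin px [ 94.31726908 278.11646586] 55 [[ 0.49861173 -0.01057167  0.055     ]]
(array([ 0.49902975, -0.01187348,  0.05656327]), np.float64(0.0004991799052069065))
```

The cover handle is at about (0.545, -0.311, 0.061) with yaw -0.33. The pin tip is at about (0.4985, -0.010, 0.056). Both heights match the text, so I'll descend and grasp.

Scaled: 0.045 m is 0.1125, -0.0076 m is -0.019, 0.065 rad is 0.0207.

Request:
creep_tool(rows=[{"turn": 0.0207,"jaw": 0.75},{"x": -0.0065,"y": -0.019,"jaw": 0.75},{"z": 0.1125,"jaw": 0.75},{"z": 0.1125,"jaw": 0.75},{"z": 0.1125,"jaw": 0.75},{"z": 0.1,"jaw": 0.75},{"z": 0.075,"jaw": 0.75},{"jaw": 0.75},{"jaw": 0.75}], force=80)

```text
t: 3.0
eef_pos: [0.5458, -0.3099, 0.0268]
tool_rot: [0.0, 0.987, -0.163, -0.0]
contact_force: [0.2, -0.5, 0.4]
gripper_width: 0.749
grasp_force: 0.0
```

Request:
creep_tool(rows=[{"jaw": 0},{"jaw": 0},{"jaw": 0},{"jaw": 0},{"jaw": 0},{"jaw": 0}], force=80)

```text
t: 3.6
eef_pos: [0.5476, -0.3098, 0.0283]
tool_rot: [0.001, 0.987, -0.163, 0.001]
contact_force: [-1.6, -0.3, 8.0]
gripper_width: 0.249
grasp_force: 79.6
```

Scaled: -0.04 m is -0.1, -0.02 m is -0.05, -0.15 rad is -0.0477.

Request:
creep_tool(rows=[{"z": -0.05,"jaw": 0},{"z": -0.1,"jaw": 0},{"z": -0.1,"jaw": 0},{"z": -0.05,"jaw": 0},{"turn": -0.0477,"jaw": 0},{"turn": -0.0477,"jaw": 0},{"turn": -0.0477,"jaw": 0},{"turn": -0.0462,"jaw": 0},{"jaw": 0},{"jaw": 0}])

```text
t: 4.6
eef_pos: [0.5459, -0.309, 0.1461]
tool_rot: [-0.0, 0.991, 0.131, -0.0]
contact_force: [0.6, 1.0, -4.7]
gripper_width: 0.247
grasp_force: 78.8
```

```bash
python3 - <<'E'
from h import *
s=shot("wrist");cv2.imwrite("pics/w3.png",s[0]);T,o=tool();print(T[:3],o["contact_force"],o["grasp_force"]);np.savez("w3.npz",C=s[2])
b=eyes.read_camera("side");cv2.imwrite("pics/s3.png",b)
cv2.imwrite("pics/v3.png",np.vstack([s[0][:,:],b])[:, :][::1,::1] if 0 else np.hstack([cv2.resize(s[0],(400,250)),cv2.resize(b[130:330,220:420],(250,250))]))
E
```

```text
[[ 9.65298647e-01  2.61147838e-01 -5.72985109e-04  5.46017531e-01]
 [ 2.61148021e-01 -9.65298730e-01  2.71052570e-04 -3.08982721e-01]
 [-4.82317005e-04 -4.11280607e-04 -9.99999799e-01  1.46095060e-01]] [-0.23952088 -0.16527974 -4.65725516] 78.77334237098694
```

View pics/v3.png

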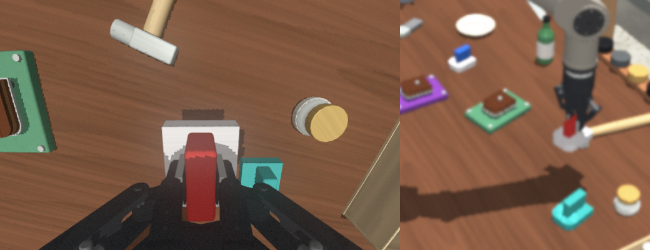

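The cover is held, level and aligned with the fingers. I'll carry it next to the jig, stopping about 9 cm short so the wrist camera sees the pin from close by.

Scaled: -0.045 m is -0.1125, -0.03 m is -0.075.

Request:
creep_tool(rows=[{"y": -0.075,"jaw": 0},{"y": -0.1125,"jaw": 0},{"y": -0.1125,"jaw": 0},{"y": -0.1125,"jaw": 0},{"y": -0.075,"jaw": 0},{"y": -0.0375,"jaw": 0},{"jaw": 0},{"jaw": 0},{"jaw": 0}])

```text
t: 5.6
eef_pos: [0.4912, -0.1083, 0.1464]
tool_rot: [0.0, 0.991, 0.132, 0.0]
contact_force: [0.3, 1.1, -3.9]
gripper_width: 0.244
grasp_force: 79.4
```

```bash
python3 - <<'E'
from h import *
s=shot("wrist");cv2.imwrite("pics/w4.png",s[0]);T,o=tool();print(T[:3],o["contact_force"]);np.savez("w4.npz",C=s[2])
cv2.imwrite("pics/w4b.png",cv2.resize(s[0][110:400,80:480],None,fx=2,fy=2))
E
```

```text
[[ 9.65113131e-01  2.61833007e-01  3.46703255e-04  4.91179556e-01]
 [ 2.61833178e-01 -9.65112954e-01 -6.09904298e-04 -1.08223055e-01]
 [ 1.74914727e-04  6.79405062e-04 -9.99999754e-01  1.46320920e-01]] [ 0.77462487  0.83953889 -5.14067438]
```

View pics/w4b.png

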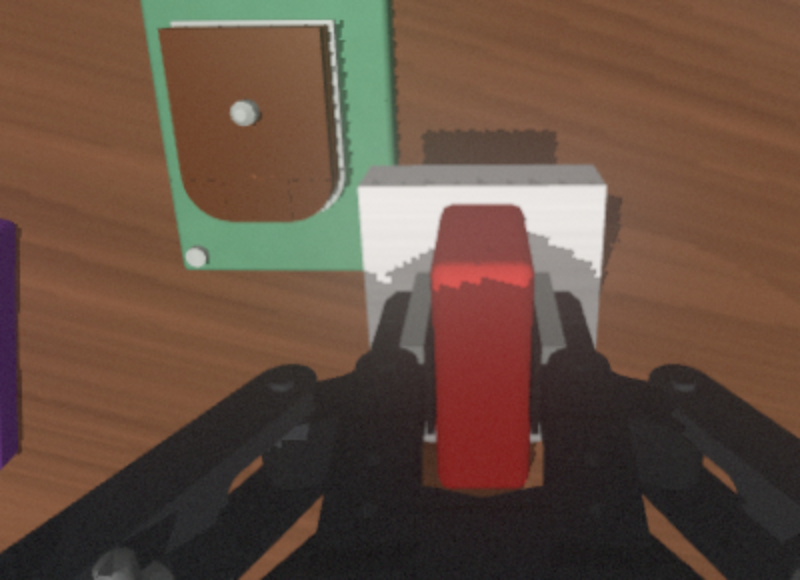

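Crop pixels: plate front top edge y=185 from x=358 to 605, handle top face y=265 to 488 around x=483, pin tip (243,112), leather front edge (158,28)–(328,26). From these I can get the cover's place in the hand and the pin's position.

```bash
python3 - <<'E'
from h import *
i=eyes.camera_info("wrist");H=i["hand_eye"];C=np.load("w4.npz")["C"]
F=lambda *p:np.array(p,float)/2+[80,110]-.25
o=plane(F((358,185),(605,185)),i,H,.0083);print("plate front in tool @.0083",o,np.linalg.norm(o[1]-o[0]))
o=plane(F((430,265),(533,265),(438,488),(530,488)),i,H,-.032);print("handle top in tool",o,o.mean(0))
p=F((243,112));print("pin",plane(p,i,C,.055))
C2=np.load("w1.npz")["C"];print(tri((p,i,C),(np.array([26.3,242.7]),i,C2)))
l=plane(F((158,28),(328,26)),i,C,.047);print("leather front",l,np.linalg.norm(l[1]-l[0]))
d=l[0]-l[1];print("yaw",np.arctan2(-d[0],d[1]))
im=cv2.imread("pics/w4.png")
# jig front/left edges via leather sides
l2=plane(F((158,28),(174,150),(328,26),(330,150)),i,C,.047);
for a,b in((0,1),(2,3)): d=l2[a]-l2[b];print("side yaw",np.arctan2(d[1],d[0]))
T=np.linalg.inv(C@np.linalg.inv(H));print("pin in tool",T[:3,:3]@plane(p,i,C,.055)[0]+T[:3,3])
E
```

```text
plate front in tool @.0083 [[ 0.03058214 -0.03288431  0.0083    ]
 [ 0.03057781  0.03308129  0.0083    ]] 0.06596559645740757
handle top in tool [[ 0.0265887  -0.01044569 -0.032     ]
 [ 0.02658519  0.01067572 -0.032     ]
 [-0.03209048 -0.01025758 -0.032     ]
 [-0.03210676  0.01164686 -0.032     ]] [-0.00275584  0.00040483 -0.032     ]
pin [[ 0.49911671 -0.00768474  0.055     ]]
(array([ 0.49828715, -0.00685393,  0.05262663]), np.float64(0.00023815326812879196))
leather front [[ 0.52169375  0.03323204  0.047     ]
 [ 0.5397306  -0.03261453  0.047     ]] 0.06827224284377419
yaw 0.267364106565961
side yaw 0.2399027788473639
side yaw 0.20479262581136568
pin in tool [ 0.0339144  -0.09514801  0.09129955]
```

The cover socket sits at about (-0.003, 0) in the tool and the pin at (0.034, -0.095), and the yaw matches at 0.265. I'll move over the pin and down to just above it.

Request:
creep_tool(rows=[{"x": 0.0308,"y": -0.0793,"jaw": 0},{"x": 0.0308,"y": -0.0793,"jaw": 0},{"x": 0.0308,"y": -0.0793,"jaw": 0},{"jaw": 0},{"jaw": 0},{"z": 0.075,"jaw": 0},{"z": 0.05,"jaw": 0},{"z": 0.015,"jaw": 0},{"jaw": 0},{"jaw": 0},{"jaw": 0}])

```text
t: 6.75
eef_pos: [0.5023, -0.0054, 0.0914]
tool_rot: [0.0, 0.991, 0.133, 0.001]
contact_force: [0.2, -0.4, -4.7]
gripper_width: 0.243
grasp_force: 79.5
```

Request:
creep_tool(rows=[{"z": 0.005,"jaw": 0},{"z": 0.005,"jaw": 0},{"z": 0.005,"jaw": 0},{"z": 0.005,"jaw": 0},{"jaw": 0},{"jaw": 0}])

```text
t: 7.35
eef_pos: [0.5012, -0.0051, 0.0822]
tool_rot: [-0.0, 0.991, 0.133, -0.0]
contact_force: [-0.0, -0.3, -4.2]
gripper_width: 0.246
grasp_force: 79.6
```

Scaled: 0.001 m is 0.0025.

Request:
creep_tool(rows=[{"z": 0.0025,"jaw": 0},{"z": 0.0025,"jaw": 0},{"z": 0.0025,"jaw": 0},{"jaw": 0},{"jaw": 0}])

```text
t: 7.85
eef_pos: [0.5012, -0.0051, 0.0793]
tool_rot: [0.0, 0.991, 0.134, -0.0]
contact_force: [-0.5, -0.1, -3.8]
gripper_width: 0.247
grasp_force: 79.6
```

Request:
creep_tool(rows=[{"z": 0.0025,"jaw": 0},{"z": 0.0025,"jaw": 0},{"jaw": 0},{"jaw": 0}])

```text
t: 8.25
eef_pos: [0.5012, -0.0051, 0.0773]
tool_rot: [0.0, 0.991, 0.133, -0.0]
contact_force: [-0.1, -0.1, -4.4]
gripper_width: 0.245
grasp_force: 79.6
```

The underside is now near 0.049 with no contact force, so the pin has entered freely. Next is lowering onto the leather and pressing.

Scaled: 0.001 m is 0.0025.

Request:
creep_tool(rows=[{"z": 0.0025,"jaw": 0},{"z": 0.0025,"jaw": 0},{"z": 0.0025,"jaw": 0},{"jaw": 0},{"jaw": 0}], force=110)

```text
t: 8.75
eef_pos: [0.5014, -0.0051, 0.0747]
tool_rot: [0.0, 0.991, 0.133, 0.0]
contact_force: [-2.3, 0.2, 4.7]
gripper_width: 0.241
grasp_force: 110.8
```

Request:
creep_tool(rows=[{"z": 0.0025,"jaw": 0},{"z": 0.0025,"jaw": 0},{"z": 0.0025,"jaw": 0},{"jaw": 0},{"jaw": 0}])

```text
t: 9.25
eef_pos: [0.5013, -0.0051, 0.0716]
tool_rot: [0.0, 0.991, 0.133, 0.0]
contact_force: [-3.0, -0.7, 7.6]
gripper_width: 0.242
grasp_force: 111.2
```

Scaled: 0.001 m is 0.0025.

Request:
creep_tool(rows=[{"z": 0.0025,"jaw": 0},{"z": 0.0025,"jaw": 0},{"z": 0.0025,"jaw": 0},{"z": 0.0025,"jaw": 0},{"jaw": 0},{"jaw": 0}])

```text
t: 9.85
eef_pos: [0.5014, -0.0051, 0.0679]
tool_rot: [0.0, 0.991, 0.133, 0.0]
contact_force: [-4.7, 0.1, 10.3]
gripper_width: 0.239
grasp_force: 111.8
```

Request:
creep_tool(rows=[{"z": 0.0025,"jaw": 0},{"z": 0.0025,"jaw": 0},{"jaw": 0},{"jaw": 0}])

```text
t: 10.25
eef_pos: [0.5014, -0.0051, 0.0672]
tool_rot: [0.0, 0.991, 0.133, 0.0]
contact_force: [-10.9, -0.5, 26.9]
gripper_width: 0.238
grasp_force: 115.0
```

The force jumped from 10 to 27 N while z stalled at an underside height of 0.039, which is the stop. I'll check for slip in the hand.

```bash
python3 - <<'E'
from h import *
s=shot("wrist");cv2.imwrite("pics/w5b.png",cv2.resize(s[0][110:400,80:480],None,fx=2,fy=2));print(tool()[1]["contact_force"])
E
```

```text
[-10.49676695  -0.42221772  26.34802913]
```

View pics/w5b.png

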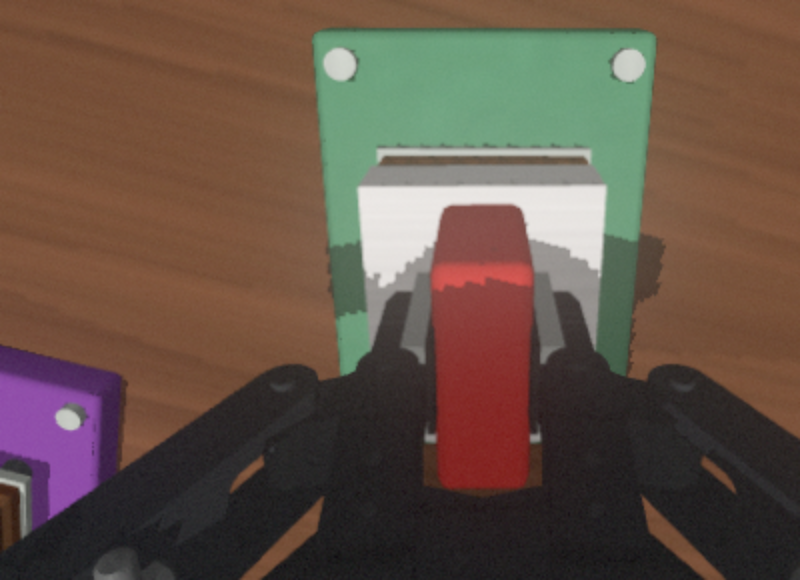

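The picture matches the earlier one: plate edge at y=185 and handle at y=265 to 488. The cover hasn't slipped, and it sits square on the leather and fully pressed, so I'm handing in.

```bash
python3 -c "
from station import bot
print(bot.hand_in())"
```

```text
the job is handed in; nothing more can be done
None
```

I handed the job in with the red cover on the jig's pin, aligned with the leather stack and held pressed to the spring stop with about 26 N; no verdict was returned.

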